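# Heft the oil tins and hold up the fullest

## Robot

A 6-joint arm with a two-finger parallel gripper is mounted at the origin on a cart in front of the work surface, level with it; the furniture and walls round the work are solid. World frame = base frame: x ahead of the robot, y to its left, z up, the work surface at z = 0. Lengths are in m, angles in rad, forces in N, time in s.
With the tool pointing down it reaches from about 0.375 to 0.9 m from the base axis. Payload 3.1 kg.
Tool frame: the origin (TCP) lies midway between the tips of the shut fingers; the grasp point (between the pads) lies 19 mm behind it; z points along the fingers, y is the line along which they close (so a half turn about z gives the same grasp; the last joint's range is limited). The gripper opens to 85 mm and grips with 20 to 120 N. Pads are 22 mm wide; open, the fingers measure 114 mm over their backs; the gripper's body (76 mm by 85 mm) begins 54 mm behind the grasp point. The pads swing forward as they close: fully open they stand 13 mm farther back than shut.
Start: joints at [-1.446, 0.527, 1.433, -0, 1.181, -0.178], TCP at [0.186, -0.597, 0.231] pointing down, gripper open.
Joint ranges: [-3.08, 3.08], [-0.75, 2.2], [0.22, 2.44], [-1.43, 4.57], [0, 2.65], [-2.85, 2.85]. Speed limits (rad/s): [2.79, 2.79, 3.14, 3.14, 3.14, 3.14].

## Interface

Orientations are given as a unit quaternion [x, y, z, w].
In Python, from station import manip gives the robot as it stands.
- The arm moves only by the tool step_arm, never from a script. Its argument "targets" is text: rows parted by semicolons, each of 4 numbers parted by spaces: the shift along the tool's x, y, z in mm, then the turn about the tool's z in degrees. A call has 1 to 12 rows; each row is the pose to reach, as a shift and turn from the pose commanded when the call began, along the tool's axes at that moment; what a row does not reach only later rows make up. A row lasts 1/10 s, in which the tool goes at most 50 mm and 8.59 degrees, less where a joint would pass 70% of its speed; a pose out of reach is approached as far as the arm can. A call with a gripper value outside its range is refused whole. "gripper" is the closure, from 0 (fully open) to 1 (shut), set as the call begins (left out, the last holds). The fingers move at their own pace and stop on an object; "squeeze" is the grip in N (left out, the last holds). Time passes only in rows, so rows that repeat a pose let the fingers close. It gives the time, the measured TCP pose, the force, the opening and the grip force at its end, in the units of the state.
- manip.sense(): the state, without advancing time (a new reading comes with each control period).
- manip.snapshot(name): name is "side" or "top"; returns the picture (400x640x3 uint8, red, green, blue); there is no depth.
- manip.get_calibration(name): a dict with "fov_y" (degrees; the focal length in pixels is half the picture's height over the tangent of half this angle, whatever the lens; pixels are square), "cx", "cy" (the principal point, pixels), "extrinsics" (4x4, takes a point from camera to world coordinates). Camera axes: x right, y down, z forward; pixel columns grow to the right and rows downward; lengths in m; the calibration is good to about 2 mm. A picture is of the moment at which its call begins. get_calibration takes no time and is no camera call.
- manip.sign_off(): hands the job in; it is judged then, once.
Trained networks look in the newest picture that a camera, given by its name, has taken for a name from the list of things; names that differ only in an ending like _2 or _b are one class to them, and where a whole thing is asked for, a point or a joint stands for the part that bears it (a point fixed in the world has none). Each returns a list of dicts, best first, with "p" (0 to 1); they miss things now and then, are a little off and sometimes report something else, mostly with a low value. They report only what shows in the picture. A call takes as long as a camera call. They do not tell look-alikes from the thing itself.
- manip.recognise(camera, query): "position" ([column, row] in pixels, amid what is visible of it).
- manip.masks_of(camera, query): "pixels" (400x640 bool, what is visible of it) and "position" ([column, row] in pixels, amid what is visible of it).
- manip.mark_of(camera, query): "position" ([column, row] in pixels: a listed point, or the origin of a listed thing).
The state is a dict: "t": time; "q": joint angles; "qd": joint speeds; "tau": joint torques, N m; "tcp_pos": TCP position; "tool_rot": TCP orientation; "force": force on the tool from outside, world axes, zero at the start; "ft_torque": the same for the moment, N m; "finger_gap": opening from 0.0 (shut) to 1.0 (fully open); "gripper_force": force on a finger pad.
Only numpy, scipy, OpenCV 4.12 (cv2) and the standard library are available. Lean on these libraries where they do the work, as an engineer would, in place of code of your own. Each camera call takes 0.05 s, during which the arm holds its last target. There are 200 camera calls.

## Task

Two of the three identical oil tins on the counter have been partly used: find out by lifting which tin is the heaviest, stand the two lighter ones upright on the round wooden board and let go of them, and finish while holding the heaviest tin upright in the gripper, at least a hand's breadth (10 cm) above the counter and touching nothing else. Set tins down rather than dropping them or knocking them over, and leave the other goods where they are.

Things in the scene. Friction and masses are not known exactly. Their poses are not given: they have to be found in the camera images.
- tin_a: one of three outwardly identical closed oil tins: yellow body 70 mm across to 90 mm up, black shoulder to 103 mm, fixed pale cap 37 mm across from 103 to 128 mm (grip it from above; it does not unscrew); origin at the centre of its underside. They differ only in weight (0.15 to 0.75 kg, the heaviest by 80 g or more); which stands where changes with each start
- tin_b: one of three outwardly identical closed oil tins: yellow body 70 mm across to 90 mm up, black shoulder to 103 mm, fixed pale cap 37 mm across from 103 to 128 mm (grip it from above; it does not unscrew); origin at the centre of its underside. They differ only in weight (0.15 to 0.75 kg, the heaviest by 80 g or more); which stands where changes with each start
- tin_c: one of three outwardly identical closed oil tins: yellow body 70 mm across to 90 mm up, black shoulder to 103 mm, fixed pale cap 37 mm across from 103 to 128 mm (grip it from above; it does not unscrew); origin at the centre of its underside. They differ only in weight (0.15 to 0.75 kg, the heaviest by 80 g or more); which stands where changes with each start
- round_board: loose round wooden lattice-pattern cutting board, 170 mm across and 18 mm thick, lying flat on the counter, 0.5 kg; origin at the centre of its underside, so its top is 18 mm above the origin. Three tins just fit on it with their centres 46 mm from its centre and 120 degrees apart
- lip_balm: bystander: slim upright tube with a yellow cap, 17 mm thick and 67 mm tall, among the tins; origin at the centre of its underside
- seed_jar: bystander: pink jar with a black lid, 77 mm across and 84 mm tall, to the right behind the board; origin at the centre of its underside
- spreader: bystander: flat wooden spreader, 165x36x6 mm, lying to the right of the board; origin at the centre of its underside
Not all that is in view belongs to the job. What is shaped like the tin_b but red or turquoise is not meant.

How it is judged:
At the end, for the whole second after the job is handed in: Each tin either stands on the board or is held up. Both lighter tins stand upright (0.1 rad), released and at rest on the round board, centres within 66 mm of its, each weighing under 4.7 N; the heaviest is held still, underside over 0.10 m up, within 0.35 rad of upright, touching no tin or board (((horizontal distance between tin_a and round_board below 0.066 m and z of tin_a in the frame of round_board between 0.012 and 0.024 m and angle between tin_a's own z axis and vertical below 0.1 rad and contact force between tin_a and round_board between 0.5 and 4.7 N and contact force between each of the arm, the fingers and tin_a below 0.1 N and linear speed of tin_a below 0.02 m/s) or (height (world z) of tin_a above 0.1 m and angle between tin_a's own z axis and vertical below 0.35 rad and contact force between the fingers and tin_a above 0.5 N and linear speed of tin_a below 0.03 m/s and contact force between tin_a and tin_b below 0.1 N and contact force between tin_a and tin_c below 0.1 N and contact force between tin_a and round_board below 0.1 N)) and ((horizontal distance between tin_b and round_board below 0.066 m and z of tin_b in the frame of round_board between 0.012 and 0.024 m and angle between tin_b's own z axis and vertical below 0.1 rad and contact force between tin_b and round_board between 0.5 and 4.7 N and contact force between each of the arm, the fingers and tin_b below 0.1 N and linear speed of tin_b below 0.02 m/s) or (height (world z) of tin_b above 0.1 m and angle between tin_b's own z axis and vertical below 0.35 rad and contact force between the fingers and tin_b above 0.5 N and linear speed of tin_b below 0.03 m/s and contact force between tin_b and tin_a below 0.1 N and contact force between tin_b and tin_c below 0.1 N and contact force between tin_b and round_board below 0.1 N)) and ((horizontal distance between tin_c and round_board below 0.066 m and z of tin_c in the frame of round_board between 0.012 and 0.024 m and angle between tin_c's own z axis and vertical below 0.1 rad and contact force between tin_c and round_board between 0.5 and 4.7 N and contact force between each of the arm, the fingers and tin_c below 0.1 N and linear speed of tin_c below 0.02 m/s) or (height (world z) of tin_c above 0.1 m and angle between tin_c's own z axis and vertical below 0.35 rad and contact force between the fingers and tin_c above 0.5 N and linear speed of tin_c below 0.03 m/s and contact force between tin_c and tin_a below 0.1 N and contact force between tin_c and tin_b below 0.1 N and contact force between tin_c and round_board below 0.1 N)) and height (world z) of round_board below 0.01 m and angle between round_board's own z axis and vertical below 0.05 rad); the arm keeps its last pose, push and grip.
It fails at once if a tin is knocked over (tilted more than 0.6 rad) (angle between any of tin_a, tin_b, tin_c's own z axis and vertical above 0.6 rad).
It fails at once if a tin is dropped (in the air more than 6 cm above the counter with no finger on it) ((height (world z) of tin_a above 0.06 m and contact force between the fingers and tin_a below 0.02 N) or (height (world z) of tin_b above 0.06 m and contact force between the fingers and tin_b below 0.02 N) or (height (world z) of tin_c above 0.06 m and contact force between the fingers and tin_c below 0.02 N)).
It fails at once if other goods are moved by more than 4 cm or tipped over (distance of any of lip_balm, seed_jar, spreader from where it was at the start of the episode above 0.04 m or angle between any of lip_balm, seed_jar, spreader's own z axis and vertical above 0.6 rad).
It also fails if it takes over 72 s, if anything falls off the work surface, if the arm or the gripper's body presses on something with over 40 N, if the wrist force passes 120 N, or if a joint passes its speed limit or range.

## Working session

There is one attempt and no reset: what is moved stays moved. The work goes in short steps, Python scripts to look and compute and a tool call to move; the robot and the scene stay as the last step left them, time stands still between calls to the robot, and variables do not carry over. Pictures are saved under pics/ and viewed, at most 10 in all, crops included, and the job is handed in when it is done.

Besides the shell and the picture viewer there is one more tool, called after ">>>" as name(argument=value, ...) on one line, values as JSON. step_arm: Moves the arm, as the interface text tells. Its arguments: {"type":"object","properties":{"targets":{"type":"string"},"gripper":{"type":"number"},"squeeze":{"type":"number"}},"required":["targets"]}

```bash
mkdir -p pics; cat > h.py <<'E'
from station import manip
import numpy as np, cv2
def ray(cam,p):
    c=manip.get_calibration(cam);f=200/np.tan(np.radians(c["fov_y"])/2);E=np.array(c["extrinsics"])
    d=E[:3,:3]@np.array([(p[0]-c["cx"])/f,(p[1]-c["cy"])/f,1]);return E[:3,3],d
def at(cam,p,z):
    o,d=ray(cam,p);return (o+d*(z-o[2])/d[2]).round(4)
def proj(cam,P):
    c=manip.get_calibration(cam);f=200/np.tan(np.radians(c["fov_y"])/2);E=np.linalg.inv(np.array(c["extrinsics"]))
    q=E[:3,:3]@np.array(P)+E[:3,3];return np.array([c["cx"]+f*q[0]/q[2],c["cy"]+f*q[1]/q[2]]).round(1)
E
python3 - <<'E'
from h import *
im=[manip.snapshot(c) for c in("top","side")]
for c,i in zip(("top","side"),im):
    cv2.imwrite(f"pics/{c}0.png",i[:,:,::-1])
    k=manip.get_calibration(c);print(c,k["fov_y"],np.array(k["extrinsics"]).round(3).tolist())
    for n in("tin_a","round_board","lip_balm","seed_jar","spreader"):
        print(n,[(np.round(r["position"],1).tolist(),round(r["p"],2),at(c,r["position"],0).tolist()[:2]) for r in manip.mark_of(c,n)])
s=manip.sense();print(s["t"],s["tcp_pos"],s["tool_rot"],s["force"])
E
```

```text
top 54.10214808141179 [[-0.024, -0.997, 0.076, 0.396], [-1.0, 0.023, -0.014, -0.32], [0.012, -0.076, -0.997, 0.875], [0.0, 0.0, 0.0, 1.0]]
tin_a [([269.2, 150.7], 0.96, [0.575, -0.2293]), ([232.3, 215.2], 0.85, [0.4312, -0.1451]), ([236.8, 164.1], 0.75, [0.546, -0.1561]), ([223.2, 112.0], 0.64, [0.6663, -0.1263]), ([316.4, 292.0], 0.62, [0.2578, -0.3284])]
round_board [([308.2, 218.8], 0.86, [0.4192, -0.314])]
lip_balm [([257.5, 178.8], 0.56, [0.5116, -0.2022]), ([232.9, 163.7], 0.47, [0.5471, -0.1473])]
seed_jar [([383.7, 167.3], 0.95, [0.5314, -0.4872]), ([305.9, 219.9], 0.7, [0.4169, -0.3088])]
spreader [([403.8, 226.1], 0.82, [0.3978, -0.5272])]
side 51.38329996980164 [[1.0, 0.001, -0.024, 0.497], [0.022, -0.467, 0.884, -1.072], [-0.01, -0.884, -0.467, 0.434], [0.0, 0.0, 0.0, 1.0]]
tin_a [([350.7, 165.1], 0.98, [0.5527, -0.1204]), ([213.8, 207.6], 0.84, [0.2593, -0.3319]), ([361.0, 184.1], 0.76, [0.5713, -0.2247]), ([303.6, 168.5], 0.59, [0.4355, -0.1404]), ([392.0, 164.3], 0.57, [0.6564, -0.1157])]
round_board [([294.8, 208.0], 0.63, [0.4277, -0.3329])]
lip_balm [([330.2, 178.2], 0.57, [0.5011, -0.1944])]
seed_jar [([347.9, 252.3], 0.81, [0.5309, -0.4841])]
spreader [([266.7, 270.0], 0.63, [0.3961, -0.5333])]
0.6 [ 0.18640976 -0.59653011  0.23131368] [ 9.88558425e-01  1.50838459e-01 -6.29197548e-06  7.60162352e-06] [0.40246351 0.24899535 0.57811804]
```

View pics/top0.png

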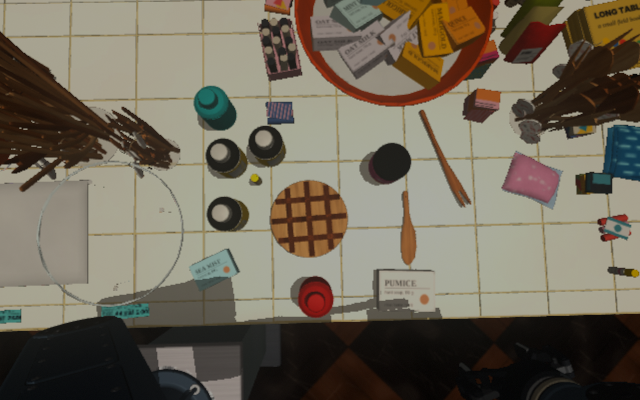

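View pics/side0.png

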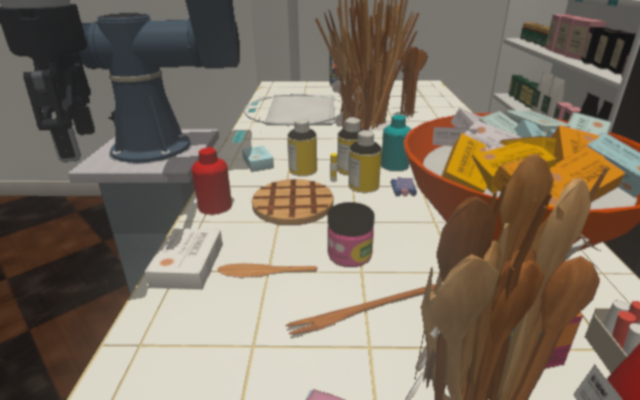

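Top view: the tins are at about (223,156), (266,144) and (226,213), with yellow bodies, black shoulders and pale caps. The look-alikes are turquoise at (213,105) and red at (316,296), so neither is meant. The board is at (308,219), the lip balm at (256,180) and the jar at (388,163). The side view agrees: yellow tins at (302,150), (349,148) and (364,165). Next I'll confirm in an enlarged crop and measure the caps.

```bash
python3 - <<'E'
from h import *
im=cv2.imread("pics/top0.png")
c=cv2.resize(im[90:270,180:360],None,fx=3.3,fy=3.3,interpolation=cv2.INTER_CUBIC)
# cap by connected component of bright in black surroundings
g=cv2.cvtColor(im,cv2.COLOR_BGR2GRAY)
for s in((222,155),(264,143),(222,213)):
    w=g[s[1]-20:s[1]+20,s[0]-20:s[0]+20]
    n,l,st,ce=cv2.connectedComponentsWithStats((w>95).astype(np.uint8))
    k=l[20,20];p=ce[k]+[s[0]-20,s[1]-20]
    P=at("top",p,0.128);print(p.round(1),st[k],P[:2],"side cap",proj("side",P),"base",proj("top",[P[0],P[1],0]),proj("side",[P[0],P[1],0]))
    cv2.circle(c,tuple(((p-[180,90]+.5)*3.3).astype(int)),3,(0,0,255),-1)
m=manip.masks_of("top","round_board")[0]["pixels"];ys,xs=np.nonzero(m)
e=cv2.fitEllipse(cv2.findContours(m.astype(np.uint8),0,2)[0][0]);print("board",e,at("top",e[0],.018),at("top",(e[0][0]+e[1][0]/2,e[0][1]),.018),at("top",(e[0][0],e[0][1]+e[1][1]/2),.018))
print("balm top",at("top",(255.5,180),.067))
cv2.imwrite("pics/crop.png",c)
E
```

```text
[218.6 151.4] [  8   9  18  16 218] [ 0.5495 -0.1453] side cap [351.2 119.1] base [232.  162.7] [349.9 169.3]
[263.1 138.1] [ 11   7  17  17 222] [ 0.5737 -0.2312] side cap [364.6 131.9] base [270.  151.2] [362.3 185.4]
[220.  212.7] [ 10  12  17  17 231] [ 0.4314 -0.1472] side cap [300.1 119.5] base [233.3 215.1] [301.8 169.7]
board ((308.35400390625, 218.83822631835938), (76.16325378417969, 77.7143783569336), 109.19647979736328) [ 0.4186 -0.3144  0.018 ] [ 0.4166 -0.3977  0.018 ] [ 0.3344 -0.3125  0.018 ]
balm top [ 0.5004 -0.207   0.067 ]
```

View pics/crop.png

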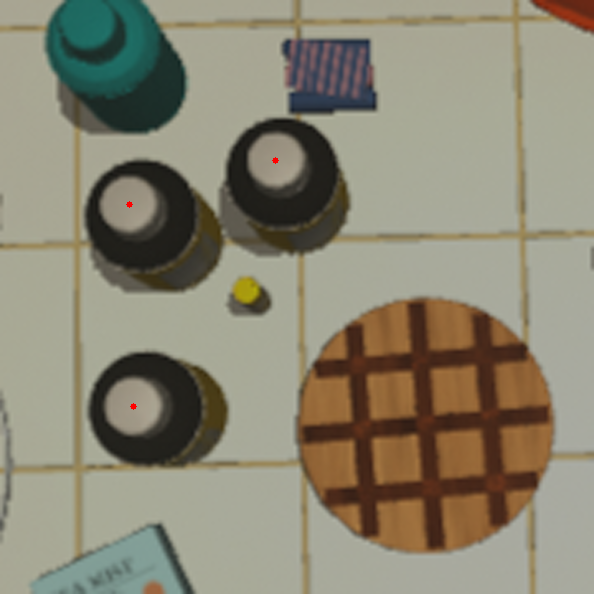

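The crop confirms the three tins (red dots sit on the pale caps at black shoulders): T1 (0.550,-0.145), T2 (0.574,-0.231), T3 (0.431,-0.147). The board is at (0.419,-0.314). I'll weigh each one in place, T3 first.

```bash
cat > go.py <<'E'
import sys;from h import *
from scipy.spatial.transform import Rotation as R
s=manip.sense();t=np.array(eval(sys.argv[1]))
r=R.from_quat(s["tool_rot"]);print("shift mm",(r.inv().apply(t-s["tcp_pos"])*1000).round(1),"t",s["t"]);print(r.as_matrix().round(3).tolist())
E
python3 go.py "[.431,-.147,.160]"
```

```text
shift mm [ 367.5 -356.1   71.3] t 0.65
[[0.955, 0.298, 0.0], [0.298, -0.955, -0.0], [-0.0, 0.0, -1.0]]
```

>>> step_arm(targets="40 -38 0 0;80 -77 0 0;120 -116 10 0;160 -155 20 0;200 -194 30 0;240 -232 40 0;280 -271 50 0;320 -310 60 0;350 -340 68 0;367 -356 71 0;367 -356 71 0;367 -356 71 0", gripper=0.3, squeeze=60)

```text
t: 1.85
tcp_pos: [0.4311, -0.1448, 0.1601]
tool_rot: [0.988, 0.153, -0.0, -0.0]
force: [0.6, -0.6, 0.2]
finger_gap: 0.698
gripper_force: 0.0
```

```bash
python3 go.py "[.431,-.147,.101]"; python3 -c "
from h import *;s=manip.sense();print(s['finger_gap'],s['qd'],s['force'])"
```

```text
shift mm [-0.8  2.1 59.1] t 1.85
[[0.953, 0.303, -0.001], [0.303, -0.953, 0.001], [-0.0, -0.001, -1.0]]
0.6980035978751791 [-0.06283103 -0.00824357 -0.01169308 -0.02421598 -0.00232678 -0.03089282] [ 0.59074644 -0.58150925  0.2233692 ]
```

>>> step_arm(targets="0 0 0 0;0 0 15 0;0 0 30 0;0 0 42 0;0 0 52 0;0 0 58 0;0 0 58 0;0 0 58 0")

```text
t: 2.65
tcp_pos: [0.4306, -0.1478, 0.1025]
tool_rot: [0.989, 0.151, 0.0, 0.0]
force: [-0.6, 0.1, 0.7]
finger_gap: 0.701
gripper_force: 0.0
```

>>> step_arm(targets="0 0 0 0;0 0 0 0;0 0 0 0;0 0 0 0;0 0 0 0;0 0 0 0;0 0 0 0", gripper=1)

```text
t: 3.35
tcp_pos: [0.4308, -0.1472, 0.103]
tool_rot: [0.989, 0.151, 0.0, 0.0]
force: [-0.6, 1.1, 6.2]
finger_gap: 0.415
gripper_force: 59.5
```

>>> step_arm(targets="0 0 -4 0;0 0 -12 0;0 0 -22 0;0 0 -30 0;0 0 -30 0;0 0 -30 0;0 0 -30 0;0 0 -30 0")

```text
t: 4.15
tcp_pos: [0.4302, -0.1471, 0.132]
tool_rot: [0.989, 0.151, -0.0, -0.0]
force: [-0.3, 0.5, -6.7]
finger_gap: 0.414
gripper_force: 61.0
```

>>> step_arm(targets="0 0 0 0;0 0 0 0")

```text
t: 4.35
tcp_pos: [0.4304, -0.1472, 0.1321]
tool_rot: [0.989, 0.151, -0.0, -0.0]
force: [0.6, 0.2, -6.9]
finger_gap: 0.415
gripper_force: 61.0
```

>>> step_arm(targets="0 0 0 0;0 0 0 0")

```text
t: 4.55
tcp_pos: [0.4305, -0.1473, 0.1322]
tool_rot: [0.989, 0.151, -0.0, -0.0]
force: [-0.6, -0.6, -8.1]
finger_gap: 0.41
gripper_force: 61.0
```

T3 reads about 7.2 N, well above the 4.7 N limit for lighter tins, so it is probably the heaviest. I'll set it down again and weigh the other two as I carry them.

>>> step_arm(targets="0 0 10 0;0 0 20 0;0 0 26 0;0 0 29 0;0 0 30 0;0 0 30 0;0 0 30 0")

```text
t: 5.25
tcp_pos: [0.4299, -0.1467, 0.1032]
tool_rot: [0.989, 0.151, -0.0, -0.0]
force: [-2.8, 2.5, 6.7]
finger_gap: 0.411
gripper_force: 62.1
```

>>> step_arm(targets="0 0 0 0;0 0 0 0;0 0 0 0;0 0 0 0;0 0 -20 0;0 0 -40 0;0 0 -60 0;0 0 -60 0;0 0 -60 0", gripper=0.3)

```text
t: 6.15
tcp_pos: [0.4307, -0.1474, 0.1624]
tool_rot: [0.989, 0.151, 0.0, 0.0]
force: [-0.8, -0.4, -0.1]
finger_gap: 0.702
gripper_force: 0.0
```

```bash
python3 go.py "[.5735,-.2312,.164]"
```

```text
shift mm [111.4 122.6  -1.5] t 6.15
[[0.955, 0.298, 0.001], [0.298, -0.955, -0.0], [0.001, 0.001, -1.0]]
```

>>> step_arm(targets="28 30 0 0;56 61 0 0;84 92 0 0;111 122 0 0;111 122 0 0;111 122 0 0;111 122 0 0;111 122 20 0;111 122 40 0;111 122 53 0;111 122 58 0;111 122 58 0")

```text
t: 7.35
tcp_pos: [0.5721, -0.2301, 0.1037]
tool_rot: [0.989, 0.151, -0.001, -0.001]
force: [0.5, -0.5, -0.4]
finger_gap: 0.702
gripper_force: 0.0
```

>>> step_arm(targets="0 0 0 0;0 0 0 0;0 0 0 0;0 0 0 0;0 0 0 0;0 0 0 0;0 0 0 0", gripper=1)

```text
t: 8.05
tcp_pos: [0.5738, -0.2313, 0.1055]
tool_rot: [0.989, 0.151, 0.001, 0.001]
force: [0.2, 0.2, 5.3]
finger_gap: 0.409
gripper_force: 60.6
```

>>> step_arm(targets="0 0 -4 0;0 0 -14 0;0 0 -29 0;0 0 -44 0;0 0 -54 0;0 0 -54 0;0 0 -54 0;0 0 -54 0;0 0 -54 0")

```text
t: 8.95
tcp_pos: [0.5723, -0.2303, 0.1574]
tool_rot: [0.989, 0.151, -0.001, -0.001]
force: [-1.3, 0.5, -2.3]
finger_gap: 0.412
gripper_force: 60.2
```

```bash
python3 - <<'E'
from h import *
print(np.mean([(manip.snapshot("top"),manip.sense()["force"])[1] for _ in range(6)],0))
E
python3 go.py "[.456,-.340,.157]"
```

```text
[-0.05446824 -0.21052358 -2.54596607]
shift mm [-144.1   69.6    1.1] t 9.25
[[0.955, 0.298, -0.0], [0.298, -0.955, 0.0], [-0.0, -0.0, -1.0]]
```

T2 weighs about 2.5 N, so it is light. I'll place it on the far side of the board.

>>> step_arm(targets="-15 5 0 0;-40 14 0 0;-65 23 0 0;-90 32 0 0;-112 40 0 0;-126 45 0 0;-131 47 0 0;-131 47 0 0;-131 47 0 0;-131 47 0 0")

```text
t: 10.25
tcp_pos: [0.4626, -0.314, 0.1583]
tool_rot: [0.988, 0.151, 0.0, 0.0]
force: [0.3, -0.6, -2.7]
finger_gap: 0.407
gripper_force: 60.2
```

>>> step_arm(targets="0 0 10 0;0 0 20 0;0 0 28 0;0 0 33 0;0 0 35 0;0 0 36 0;0 0 37 0;0 0 37 0")

```text
t: 11.05
tcp_pos: [0.4614, -0.3139, 0.1234]
tool_rot: [0.989, 0.151, -0.0, -0.001]
force: [-4.3, 3.9, 14.4]
finger_gap: 0.41
gripper_force: 61.9
```

Contact with the board. I'll release, rise, and go to T1.

>>> step_arm(targets="0 0 -1 0;0 0 -1 0;0 0 -1 0;0 0 -1 0;0 0 -1 0;0 0 -15 0;0 0 -30 0;0 0 -45 0;0 0 -45 0;0 0 -45 0", gripper=0.3)

```text
t: 12.05
tcp_pos: [0.4618, -0.3146, 0.1661]
tool_rot: [0.989, 0.151, 0.0, 0.0]
force: [-0.6, -0.1, -0.3]
finger_gap: 0.699
gripper_force: 0.0
```

```bash
python3 - <<'E'
from h import *
cv2.imwrite("pics/p1.png",manip.snapshot("side")[60:360,160:560,::-1])
E
python3 go.py "[.5495,-.1455,.164]"
```

```text
shift mm [ 134.3 -134.9    1.8] t 12.1
[[0.955, 0.298, -0.001], [0.298, -0.955, 0.001], [-0.0, -0.001, -1.0]]
```

View pics/p1.png

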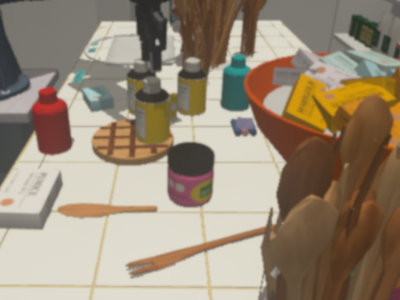

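T2 stands upright on the board at crop (152,110), released, with nothing else disturbed. Next is T1.

>>> step_arm(targets="30 -30 0 0;63 -63 0 0;97 -97 0 0;125 -125 0 0;134 -135 0 0;134 -135 0 0;134 -135 0 0;134 -135 20 0;134 -135 40 0;134 -135 55 0;134 -135 61 0;134 -135 61 0")

```text
t: 13.3
tcp_pos: [0.5485, -0.147, 0.1044]
tool_rot: [0.989, 0.15, -0.001, -0.001]
force: [0.3, 0.3, 0.3]
finger_gap: 0.697
gripper_force: 0.0
```

>>> step_arm(targets="0 0 0 0;0 0 0 0;0 0 0 0;0 0 0 0;0 0 0 0;0 0 0 0;0 0 0 0", gripper=1)

```text
t: 14.0
tcp_pos: [0.5501, -0.146, 0.1063]
tool_rot: [0.989, 0.151, 0.001, 0.001]
force: [-1.2, 0.6, 6.8]
finger_gap: 0.412
gripper_force: 60.3
```

>>> step_arm(targets="0 0 -4 0;0 0 -14 0;0 0 -34 0;0 0 -60 0;0 0 -90 0;0 0 -120 0;0 0 -145 0;0 0 -160 0;0 0 -160 0;0 0 -160 0;0 0 -160 0")

```text
t: 15.1
tcp_pos: [0.5484, -0.1452, 0.2638]
tool_rot: [0.989, 0.151, -0.001, -0.001]
force: [-0.4, -0.5, -4.0]
finger_gap: 0.408
gripper_force: 60.6
```

```bash
python3 - <<'E'
from h import *
print(np.mean([(manip.snapshot("top"),manip.sense()["force"])[1] for _ in range(6)],0))
E
python3 go.py "[.375,-.3145,.2640]"
```

```text
[-0.01560198  0.1027397  -3.1661632 ]
shift mm [-216.7  109.2    0.8] t 15.4
[[0.955, 0.298, -0.001], [0.298, -0.955, 0.001], [-0.001, -0.001, -1.0]]
```

T1 is about 3.2 N, so T3 is the heaviest. T1 goes to the near side of the board.

>>> step_arm(targets="-15 8 0 0;-45 23 0 0;-80 40 0 0;-115 58 0 0;-150 76 0 0;-180 91 0 0;-203 102 0 0;-214 108 0 0;-217 109 0 0;-217 109 0 0;-217 109 0 0;-217 109 0 0")

```text
t: 16.6
tcp_pos: [0.3756, -0.3137, 0.2653]
tool_rot: [0.988, 0.152, 0.0, -0.0]
force: [0.1, 0.5, -3.3]
finger_gap: 0.411
gripper_force: 60.4
```

>>> step_arm(targets="0 0 15 0;0 0 40 0;0 0 70 0;0 0 95 0;0 0 115 0;0 0 127 0;0 0 134 0;0 0 138 0;0 0 141 0;0 0 142 0;0 0 142 0;0 0 142 0")

```text
t: 17.8
tcp_pos: [0.3752, -0.3146, 0.1243]
tool_rot: [0.989, 0.151, 0.0, 0.001]
force: [-0.8, 1.9, 5.5]
finger_gap: 0.41
gripper_force: 61.1
```

>>> step_arm(targets="0 0 0 0;0 0 0 0;0 0 0 0;0 0 0 0;0 0 0 0;0 0 -15 0;0 0 -30 0;0 0 -45 0;0 0 -45 0;0 0 -45 0", gripper=0.3)

```text
t: 18.8
tcp_pos: [0.3748, -0.3145, 0.1682]
tool_rot: [0.989, 0.151, 0.0, 0.0]
force: [0.7, 1.0, 0.7]
finger_gap: 0.701
gripper_force: 0.0
```

```bash
python3 go.py "[.4305,-.147,.169]"
```

```text
shift mm [ 103.1 -143.3   -0.8] t 18.8
[[0.955, 0.298, 0.0], [0.298, -0.955, -0.0], [0.0, 0.0, -1.0]]
```

>>> step_arm(targets="20 -28 0 0;45 -63 0 0;70 -97 0 0;90 -125 0 0;103 -143 0 0;103 -143 0 0;103 -143 0 0;103 -143 0 0;103 -143 20 0;103 -143 40 0;103 -143 57 0;103 -143 64 0")

```text
t: 20.0
tcp_pos: [0.4297, -0.1482, 0.1029]
tool_rot: [0.989, 0.15, -0.001, -0.001]
force: [0.1, 1.4, 0.1]
finger_gap: 0.702
gripper_force: 0.0
```

>>> step_arm(targets="0 0 0 0;0 0 0 0;0 0 0 0;0 0 0 0;0 0 0 0;0 0 0 0;0 0 0 0;0 0 0 0", gripper=1, squeeze=75)

```text
t: 20.8
tcp_pos: [0.4305, -0.1472, 0.1046]
tool_rot: [0.989, 0.151, 0.0, 0.0]
force: [-1.4, 0.4, 2.5]
finger_gap: 0.406
gripper_force: 75.5
```

>>> step_arm(targets="0 0 -4 0;0 0 -14 0;0 0 -34 0;0 0 -60 0;0 0 -90 0;0 0 -120 0;0 0 -145 0;0 0 -160 0;0 0 -160 0;0 0 -160 0;0 0 -160 0;0 0 -160 0")

```text
t: 22.0
tcp_pos: [0.4297, -0.1468, 0.2631]
tool_rot: [0.989, 0.151, -0.001, -0.001]
force: [0.2, -0.0, -6.4]
finger_gap: 0.407
gripper_force: 76.2
```

>>> step_arm(targets="0 0 0 0;0 0 0 0;0 0 0 0;0 0 0 0;0 0 0 0;0 0 0 0;0 0 0 0;0 0 0 0")

```text
t: 22.8
tcp_pos: [0.4306, -0.1473, 0.2644]
tool_rot: [0.989, 0.151, 0.0, 0.0]
force: [0.9, -0.5, -6.4]
finger_gap: 0.409
gripper_force: 76.2
```

```bash
python3 - <<'E'
from h import *
a=manip.snapshot("side");f=[manip.sense()["force"]]
b=manip.snapshot("top");f+=[manip.sense()["force"]]
print(np.mean(f,0))
m=manip.masks_of("top","round_board");e=m and cv2.minEnclosingCircle(np.argwhere(m[0]["pixels"])[:,::-1].astype(np.float32));print(e)
print([(r["p"],r["position"],at("top",r["position"],.018)) for r in manip.mark_of("top","tin_a")])
cv2.imwrite("pics/end.png",np.hstack([a[40:340,160:560],b[90:390,180:560]])[:,:,::-1])
E
```

```text
[ 0.04556747  0.33121021 -6.16229984]
((308.0, 218.8000030517578), 39.345237731933594)
[(0.85, [308.1, 199.4], array([ 0.4612, -0.3148,  0.018 ])), (0.83, [222.0, 111.5], array([ 0.6619, -0.1276,  0.018 ])), (0.78, [217.0, 210.7], array([ 0.4411, -0.1154,  0.018 ])), (0.71, [313.8, 289.4], array([ 0.2663, -0.3227,  0.018 ]))]
```

View pics/end.png

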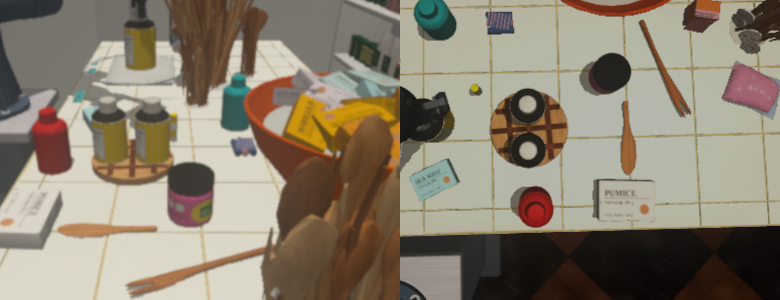

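The picture shows T2 and T1 upright and apart on the board (right half, (527,105) and (527,149)). T3 hangs upright in the gripper (left half, (140,45)), about 16 cm up. The other goods are where they were, so I'm handing in.

```bash
python3 -c "
from h import *;print(manip.sign_off())"
```

```text
the job is handed in; nothing more can be done
None
```

I handed the job in: the heaviest tin (lifted at about 6–7 N) is held upright about 16 cm above the counter, and the two lighter ones (about 2.5 N and 3.2 N) stand released and upright on the board; sign-off returned no verdict.

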